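# Lock the ink canister for transport

### The job

Make the tilted ink canister ready to be carried: turn its stiff black closing ring clockwise (seen from above) all the way to its stop, regripping as needed, so that its red pointer stands at the green mark. Then push the red transport-lock slide fully home towards the ring, so that its bolt sits in the ring's notch. Leave the loose tin, tape roll and dabber where they stand, and let go of everything at the end.

Things in the scene. Friction and masses are not known exactly. Their poses are not given: they have to be found in the camera images.
- ink_stand: fixed stand of aluminium profile with a dark steel base plate 150 x 200 x 8 mm (x, y, z); origin at the centre of its underside on the worktop; its -x side looks roughly to the robot. It carries the tilted white deck
- pot_deck: white deck plate 140 x 196 x 9 mm, tilted 0.3 rad towards the stand's -x side, a blue canister below. Origin: on the ring's axis at the deck's upper surface, 125 mm above the worktop. z = the ring's axis, up out of the deck; y points along the deck from ring to slide; the plate spans x -70 to 70, y -63 to 133 mm. Green locked mark at x = -54 mm, y = 0; a black mark shows fully open
- closing_ring (a joint): turn of the closing ring about the deck's z axis, rad: 0 = fully open, grows clockwise seen from above the deck, 2.4 = hard stop with pointer at the locked mark. Stiff, torque up to about 0.4 N m
- ring_top (a point): centre of the ring's upper face, on its axis, 46 mm above the deck. The ring has a black knurled cylindrical grip, 56 mm in diameter, 7 to 46 mm above the deck, and below it a steel flange, 84 mm in diameter, with one notch 13 mm wide in its rim. A steel cap 43 mm in diameter fills its middle
- ring_pointer (a point): outer end of the red pointer on the ring's flange, 41.5 mm from the axis, 7 mm above the deck; it turns with the ring
- lock_slide (a joint): travel of the red transport-lock slide along the deck's -y axis towards the ring, m: 0 = out, 0.015 = fully home. The ring's flange stops it at about 0.004 until the ring is at its locked position and the notch faces it
- slide_grip (a point): centre of the top of the slide's red grip fin, moves with it, 33 mm above the deck. The fin is 12 mm thick (deck x), 26 mm long (deck y) and stands 25 mm above its carriage and rails (8 mm high, 41 mm wide); at travel 0 it is 86 mm from the ring axis
- ink_tin: loose closed ink tin, pale label, 71 mm in diameter, 62 mm high, origin under its centre; bystander
- tape_roll: loose roll of cream masking tape lying flat, 104 mm in diameter, 25 mm high, origin under its centre; bystander
- ink_dabber: loose wooden ink dabber standing on its black pad, 65 mm in diameter, 83 mm high, origin under its centre; bystander

How it is judged:
By the outcome, as a careful person would: the job done as asked, in the order asked, and still so for the second after the job is handed in, with the robot touching nothing.
It also fails if it takes over 53 s, if anything falls off the work surface, if the arm or the gripper's body presses on something with over 40 N, if the wrist force passes 120 N, or if a joint passes its speed limit or range.

### The arm

A 6-joint arm with a two-finger parallel gripper is mounted at the origin on a cart in front of the work surface, level with it; the furniture and walls round the work are solid. World frame = base frame: x ahead of the robot, y to its left, z up, the work surface at z = 0. Lengths are in m, angles in rad, forces in N, time in s.
With the tool pointing down it reaches from about 0.4 to 0.925 m from the base axis. Payload 3.4 kg.
Tool frame: the origin (TCP) lies on the centre line of the jaws, within the pads' length; the fingertips stand 17 mm ahead of it and the grasp point (between the pads) lies 2 mm behind it (nose_length is the distance from the TCP to the fingertips, in m); z points along the fingers, y is the line along which they close (so a half turn about z gives the same grasp; the last joint's range is limited). The gripper opens to 85 mm and grips with 20 to 120 N. Pads are 22 mm wide; open, the fingers measure 114 mm over their backs; the gripper's body (76 mm by 85 mm) begins 54 mm behind the grasp point. The pads swing forward as they close: fully open they stand 13 mm farther back than shut.
Start: joints at [1.111, 0.307, 1.506, -0, 1.328, -0.073], TCP at [0.217, 0.533, 0.248] pointing down, gripper open.
Joint ranges: [-3.12, 3.12], [-1.05, 2.28], [0.14, 2.33], [-1.42, 4.57], [0.1, 2.73], [-2.68, 2.68]. Speed limits (rad/s): [2.57, 2.57, 3.14, 3.14, 3.14, 3.14].

### API

Orientations are given as a unit quaternion [x, y, z, w].
In Python, from rig import * gives the robot as it stands.
- The arm moves only by the tool apply_moves, never from a script. Its argument "targets" is a list of rows, each a list of 3 entries, a list of its own where there are three numbers: the shift along the tool's x, y, z in units of 0.8 m (1.0 is 0.8 m), then the turn, a rotation vector about the tool's x, y, z in units of 180 degrees (1.0 is 180 degrees), then the closure, from 0 (fully open) to 1 (shut). In form: [[[dx, dy, dz], [wx, wy, wz], grip], ...]. A call has 1 to 12 rows; each row shifts and turns the commanded pose from where the row before left it, along the tool's axes as they then stand; what a row does not reach is not made up. A row lasts 1/12 s, in which the tool goes at most 41.7 mm and 7.16 degrees, less where a joint would pass 70% of its speed; a pose out of reach is approached as far as the arm can. A call with a number of a shift or a turn outside -1 to 1 is refused whole. A call with a gripper value outside its range is refused whole. The fingers move at their own pace and stop on an object; "force" is the grip in N (left out, the last holds). Time passes only in rows, so rows that do not move let the fingers close. It gives the time, the measured TCP pose, the force, the opening and the grip force at its end, in the units of the state.
- read_state(): the state, without advancing time (a new reading comes with each control period).
- get_image(name): name is "side" or "top" or "wrist"; returns the picture (400x640x3 uint8, red, green, blue); there is no depth.
- get_calibration(name): a dict with "fx", "fy", "cx", "cy" (pixels), "R" (3x3) and "t" (3): a world point X has camera coordinates R X + t. Camera axes: x right, y down, z forward; pixel columns grow to the right and rows downward; lengths in m; the calibration is good to about 2 mm. A picture is of the moment at which its call begins: read the wrist's pose just before it. get_calibration takes no time and is no camera call; for the wrist camera it gives the pose at the moment of the call.
- finish_job(): hands the job in; it is judged then, once.
Trained networks look in the newest picture that a camera, given by its name, has taken for a name from the list of things; names that differ only in an ending like _2 or _b are one class to them, and where a whole thing is asked for, a point or a joint stands for the part that bears it (a point fixed in the world has none). Each returns a list of dicts, best first, with "p" (0 to 1); they miss things now and then, are a little off and sometimes report something else, mostly with a low value. They report only what shows in the picture. A call takes as long as a camera call.
- spot_in(camera, label): "rect" ([centre column, centre row, width, height] in pixels, round what is visible of it).
The state is a dict: "time": time; "joint_positions": joint angles; "qd": joint speeds; "effort": joint torques, N m; "position": TCP position; "ee_rot": TCP orientation; "wrist_force": force on the tool from outside, world axes, zero at the start; "moment": the same for the moment, N m; "gripper_width": finger opening in m; "grip_force": force on a finger pad.
Only numpy, scipy, OpenCV 4.12 (cv2) and the standard library are available. Lean on these libraries where they do the work, as an engineer would, in place of code of your own. Each camera call takes 0.05 s, during which the arm holds its last target. There are 200 camera calls.

## Working session

There is one attempt and no reset: what is moved stays moved. The work goes in short steps, Python scripts to look and compute and a tool call to move; the robot and the scene stay as the last step left them, time stands still between calls to the robot, and variables do not carry over. Pictures are saved under pics/ and viewed, at most 10 in all, crops included, and the job is handed in when it is done.

Besides the shell and the picture viewer there is one more tool, called after ">>>" as name(argument=value, ...), one argument or row to a line, values as JSON. apply_moves: Moves the arm, as the interface text tells. Shifts and turns lie within -1 to 1; 1 stands for 0.8 m of shift or 180 degrees of turn. Its arguments: {"type":"object","properties":{"targets":{"type":"array","items":{"type":"array"}},"force":{"type":"number"}},"required":["targets"]}

```bash
mkdir -p pics; ls; python3 - <<'E'
from rig import *
import cv2,numpy as np
s=read_state();print({k:np.round(v,3).tolist() for k,v in s.items()})
for c in ("side","top"):
    im=get_image(c);cv2.imwrite(f"pics/{c}0.png",im[:,:,::-1])
    k=get_calibration(c);print(c,{a:np.round(b,4).tolist() for a,b in k.items()})
    for l in ("ink_stand","pot_deck","closing_ring","ring_top","ring_pointer","lock_slide","slide_grip","ink_tin","tape_roll","ink_dabber"):
        print(l,[(np.round(d["rect"],1).tolist(),round(d["p"],2)) for d in spot_in(c,l)[:2]])
E
```

```text
pics
{'time': 0.0, 'joint_positions': [1.111, 0.308, 1.508, -0.0, 1.328, -0.074], 'qd': [0.001, 0.001, 0.001, 0.0, -0.002, -0.0], 'effort': [0.001, -45.754, -25.191, 0.0, 0.013, 0.0], 'position': [0.217, 0.532, 0.247], 'ee_rot': [0.192, 0.981, -0.001, -0.0], 'wrist_force': [0.078, 0.999, 0.939], 'moment': [0.004, 0.038, 0.016], 'grip_force': 0.0, 'gripper_width': 0.085}
side {'fx': 403.1273, 'fy': 403.1273, 'cx': 317.9048, 'cy': 199.6628, 'R': [[-0.9959, -0.0902, -0.0076], [-0.0266, 0.3723, -0.9277], [0.0865, -0.9237, -0.3731]], 't': [0.6108, 0.1297, 1.3266]}
ink_stand [([330.2, 212.1, 55.2, 66.1], 0.73)]
pot_deck [([326.8, 198.5, 55.4, 43.4], 0.88)]
closing_ring [([326.0, 186.0, 20.7, 16.6], 0.69)]
ring_top [([324.4, 188.8, 21.5, 20.1], 0.84)]
ring_pointer [([325.1, 188.1, 26.2, 17.4], 0.8)]
lock_slide [([330.5, 199.6, 4.7, 8.3], 0.59)]
slide_grip [([333.3, 200.6, 9.8, 11.2], 0.4)]
ink_tin [([275.8, 221.1, 21.3, 26.0], 0.57)]
tape_roll [([339.1, 294.6, 38.5, 23.1], 0.94)]
ink_dabber [([348.0, 192.2, 15.8, 23.3], 0.48)]
top {'fx': 467.9355, 'fy': 467.9355, 'cx': 323.7769, 'cy': 198.2747, 'R': [[-0.0286, -0.9995, 0.0107], [-0.9955, 0.0275, -0.0902], [0.0898, -0.0133, -0.9959]], 't': [0.0433, 0.6166, 1.274]}
ink_stand [([338.1, 212.6, 89.9, 76.6], 0.56)]
pot_deck [([337.7, 210.3, 85.4, 73.4], 0.76)]
closing_ring [([352.4, 205.0, 33.2, 33.6], 0.92)]
ring_top [([350.0, 204.8, 29.3, 31.7], 0.56)]
ring_pointer [([352.7, 208.4, 32.8, 30.8], 0.58)]
lock_slide [([323.2, 218.2, 21.7, 12.2], 0.74)]
slide_grip [([325.2, 216.5, 17.5, 7.8], 0.58)]
ink_tin []
tape_roll [([197.9, 234.7, 44.7, 39.4], 0.92)]
ink_dabber [([442.6, 232.2, 23.3, 21.6], 0.85)]
```

View pics/side0.png

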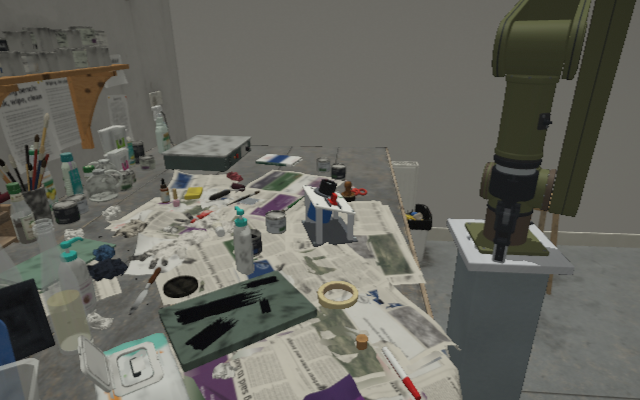

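View pics/top0.png

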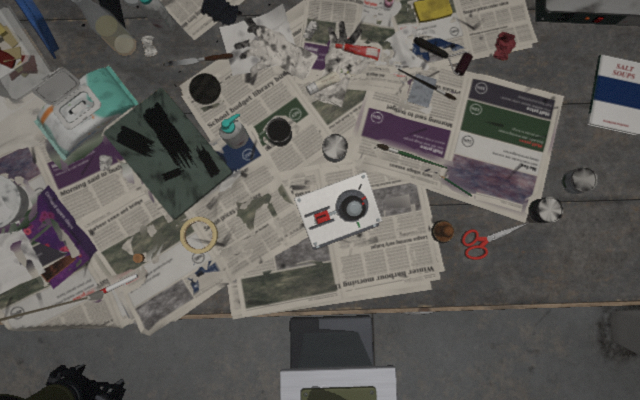

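The side view shows the stand near (327,205). In the top view the ring is at (352,205) and the red slide at (321,216), so the ring is on the image right and the slide is at robot-left. Next I'll fit the deck pose from the deck outline.

```bash
cat > h.py <<'E'
from rig import *
import cv2,numpy as np
from scipy.optimize import least_squares
from scipy.spatial.transform import Rotation as Ro
def proj(k,X):
    c=np.asarray(X)@np.array(k["R"]).T+np.array(k["t"])
    return np.c_[k["fx"]*c[:,0]/c[:,2]+k["cx"],k["fy"]*c[:,1]/c[:,2]+k["cy"]]
def deckR(yaw): return Ro.from_euler("z",yaw)*Ro.from_euler("y",-0.3)
def deckpt(p,P): return deckR(p[2]).apply(P)+[p[0],p[1],0.125]
E
python3 - <<'E'
from h import *
im=get_image("top");k=get_calibration("top")
hsv=cv2.cvtColor(im,cv2.COLOR_RGB2HSV)
x0,y0,x1,y1=285,160,395,260
c=im[y0:y1,x0:x1]
m=((hsv[...,2]>190)&(hsv[...,1]<30)).astype(np.uint8)[y0:y1,x0:x1]
n,l,st,_=cv2.connectedComponentsWithStats(m);i=1+np.argmax(st[1:,4])
pts=np.argwhere(l==i)[:,::-1].astype(np.float32)
r=cv2.minAreaRect(pts);B=cv2.boxPoints(r)+[x0,y0]+np.array([0,0]);print(r,st[i],B)
C=np.array([[-70,-63,0],[70,-63,0],[70,133,0],[-70,133,0]])/1e3
best=None
for yaw in np.arange(-3,3.1,.5):
    def f(p):
        q=np.vstack([proj(k,deckpt(p,C))]); d=np.linalg.norm(q[:,None]-B[None],axis=2)
        s=proj(k,deckpt(p,np.array([[0,0,.046],[0,.086,.033]])))-[[350.5,205],[321.5,216]]
        return np.r_[d.min(1),2*s.ravel()]
    R=least_squares(f,[.6,0,yaw])
    if best is None or R.cost<best.cost: best=R
p=best.x;print(p,best.cost,best.fun)
big=cv2.resize(c,None,fx=6,fy=6,interpolation=cv2.INTER_CUBIC)
P=np.vstack([C,[[0,0,.046],[0,.086,.033],[-.054,0,0]]])
for q in proj(k,deckpt(p,P)): cv2.circle(big,tuple(int(v) for v in (q-[x0,y0]+.5)*6),4,(255,0,255),1)
cv2.imwrite("pics/top1.png",big[:,:,::-1])
kw=get_calibration("wrist");s=read_state()
T=Ro.from_quat(s["ee_rot"]).as_matrix();Rc=np.array(kw["R"]);cp=-Rc.T@kw["t"]
print("cam in tool",T.T@(cp-s["position"]),"camaxes",T.T@Rc.T,kw["fx"])
E
```

```text
((48.35000228881836, 34.05000305175781), (20.55480194091797, 72.73237609863281), 71.56504821777344) [ 15  14  70  38 690] [[295.60000992 195.80000305]
 [364.59999084 172.80000496]
 [371.09999084 192.30000305]
 [302.10001373 215.30000305]]
[ 0.60857704 -0.03641676  0.32718007] 754.2743221743406 [23.25336997  9.09529202  7.38672617 25.8771121   2.05149814 -7.63306196
 -6.09462321 -7.82941419]
cam in tool [ 7.65373067e-02 -8.50528398e-05 -1.25578095e-01] camaxes [[ 9.47230880e-05 -9.55083917e-01 -2.96335456e-01]
 [ 9.99999911e-01  2.12578957e-04 -3.65490059e-04]
 [ 4.12068360e-04 -2.96335394e-01  9.55083852e-01]] 325.6744213351229
```

View pics/top1.png

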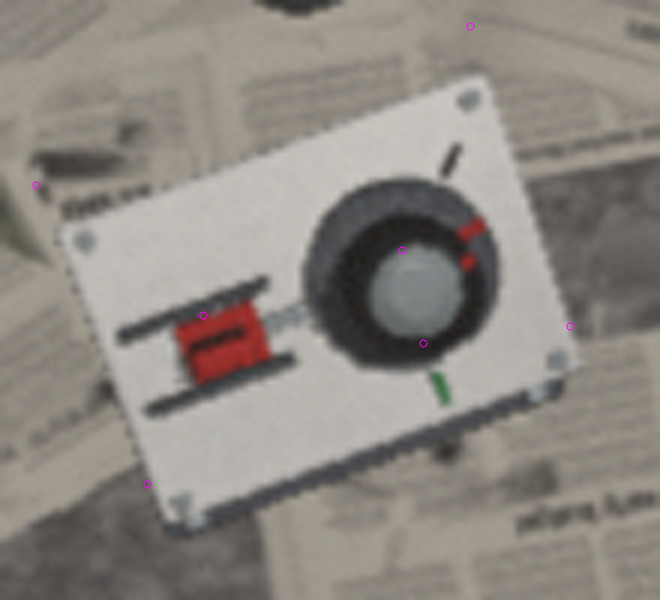

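The fit used a bad outline. I can read the corners from the zoomed picture instead: (487,72), (582,365), (165,528), (58,225). The ring cap is at about (418,290) and the green mark at (440,388). The pointer is at (470,230), just clockwise of the black mark.

```bash
cat >> h.py <<'E'
def plan(p,P,ang):
    """tool pose: TCP at deck point P, tool z = -deck z, tool y at angle ang from deck x (in deck plane); returns pos, Rotation"""
    y=np.array([np.cos(ang),np.sin(ang),0]);z=np.array([0,0,-1.]);x=np.cross(y,z)
    return deckpt(p,np.array([P]))[0], deckR(p[2])*Ro.from_matrix(np.c_[x,y,z])
def togo(pos,R):
    s=read_state();T=Ro.from_quat(s["ee_rot"])
    d=T.inv().apply(pos-np.array(s["position"]));w=(T.inv()*R).as_rotvec()
    print("shift mm",np.round(d*1e3,1),"units",np.round(d/.8,4),"turn deg",np.round(np.degrees(w),2),"units",np.round(w/np.pi,4))
E
python3 - <<'E'
from h import *
k=get_calibration("top")
B=np.array([[165,528],[582,365],[487,72],[58,225],[418,290],[440,388]])/6-.5+[285,160]
C=np.array([[-70,133,0],[-70,-63,0],[70,-63,0],[70,133,0],[0,0,46],[-54,0,0]])/1e3
C=C[[1,0,2,3,4,5]];B=B[[1,0,2,3,4,5]]
f=lambda p:(proj(k,deckpt(p,C))-B).ravel()
r=least_squares(f,[.6,0,.3],loss="soft_l1");p=r.x;print(p,np.round(f(p),1))
np.save("p.npy",p)
print("deck z",deckR(p[2]).apply([0,0,1]))
s=read_state()
for a in np.radians([-90,-60,-30,0,30,60,90,120,150]):
    pos,R=plan(p,[0,0,.2],a); x=R.apply([1,0,0]);print(round(np.degrees(a)),"j6~",round(90-np.degrees(np.arctan2(x[1],x[0]))+np.degrees(np.arctan2(pos[1],pos[0])-.07),0));togo(pos,R)
E
```

```text
[ 0.59046649 -0.04297528  0.325031  ] [ 0.8  0.6 -0.3 -0.4  0.1 -0.6 -0.9  0.4  0.2  0.6 -0.  -0.5]
deck z [-0.28004701 -0.09437088  0.95533649]
-90 j6~ 61.0
shift mm [-518.3 -430.7  -67.7] units [-0.6479 -0.5384 -0.0847] turn deg [-20.84   7.75 137.92] units [-0.1158  0.043   0.7662]
-60 j6~ 30.0
shift mm [-518.3 -430.7  -67.7] units [-0.6479 -0.5384 -0.0847] turn deg [-19.98   1.89 108.29] units [-0.111   0.0105  0.6016]
-30 j6~ -0.0
shift mm [-518.3 -430.7  -67.7] units [-0.6479 -0.5384 -0.0847] turn deg [-18.37  -3.11  78.58] units [-0.102  -0.0173  0.4366]
0 j6~ -29.0
shift mm [-518.3 -430.7  -67.7] units [-0.6479 -0.5384 -0.0847] turn deg [-16.11  -7.38  48.84] units [-0.0895 -0.041   0.2713]
30 j6~ -58.0
shift mm [-518.3 -430.7  -67.7] units [-0.6479 -0.5384 -0.0847] turn deg [-13.3  -11.01  19.07] units [-0.0739 -0.0612  0.106 ]
60 j6~ -88.0
shift mm [-518.3 -430.7  -67.7] units [-0.6479 -0.5384 -0.0847] turn deg [ -9.97 -14.03 -10.7 ] units [-0.0554 -0.078  -0.0594]
90 j6~ 241.0
shift mm [-518.3 -430.7  -67.7] units [-0.6479 -0.5384 -0.0847] turn deg [ -6.12 -16.45 -40.47] units [-0.034  -0.0914 -0.2248]
120 j6~ 210.0
shift mm [-518.3 -430.7  -67.7] units [-0.6479 -0.5384 -0.0847] turn deg [ -1.72 -18.24 -70.22] units [-0.0096 -0.1013 -0.3901]
150 j6~ 180.0
shift mm [-518.3 -430.7  -67.7] units [-0.6479 -0.5384 -0.0847] turn deg [  3.27 -19.33 -99.94] units [ 0.0182 -0.1074 -0.5552]
```

>>> apply_moves(
  targets=[
    [[-0.036, -0.03, -0.007], [0, 0, 0], 0],
    [[-0.036, -0.03, -0.007], [0, 0, 0], 0],
    [[-0.036, -0.03, -0.007], [0, 0, 0], 0],
    [[-0.036, -0.03, -0.007], [0, 0, 0], 0],
    [[-0.036, -0.03, -0.007], [0, 0, 0], 0],
    [[-0.036, -0.03, -0.007], [0, 0, 0], 0],
    [[-0.036, -0.03, -0.007], [0, 0, 0], 0],
    [[-0.036, -0.03, -0.007], [0, 0, 0], 0],
    [[-0.036, -0.03, -0.007], [0, 0, 0], 0],
    [[-0.036, -0.03, -0.007], [0, 0, 0], 0],
    [[-0.036, -0.03, -0.007], [0, 0, 0], 0],
    [[-0.036, -0.03, -0.007], [0, 0, 0], 0],
  ],
)

```text
time: 2.15
position: [0.4288, 0.1337, 0.3161]
ee_rot: [0.192, 0.981, 0.0, 0.0]
wrist_force: [0.9, 0.6, -0.8]
gripper_width: 0.0855
grip_force: 0.0
```

>>> apply_moves(
  targets=[
    [[-0.036, -0.03, 0], [0, 0, 0], 0],
    [[-0.036, -0.03, 0], [0, 0, 0], 0],
    [[-0.036, -0.03, 0], [0, 0, 0], 0],
    [[-0.036, -0.03, 0], [0, 0, 0], 0],
    [[-0.036, -0.03, 0], [0, 0, 0], 0],
    [[-0.036, -0.03, 0], [0, 0, 0], 0],
    [[0, 0, 0], [-0.018, -0.026, -0.02], 0],
    [[0, 0, 0], [-0.018, -0.026, -0.02], 0],
    [[0, 0, 0], [-0.018, -0.026, -0.02], 0],
    [[0, 0, 0], [0, 0, 0], 0],
    [[0, 0, 0], [0, 0, 0], 0],
  ],
)

```text
time: 3.07
position: [0.5325, -0.0637, 0.3153]
ee_rot: [0.099, 0.984, 0.059, 0.135]
wrist_force: [0.4, 0.5, -0.3]
gripper_width: 0.0852
grip_force: 0.0
```

```bash
python3 - <<'E'
from h import *
s=read_state();print(np.round(s["position"],3),np.round(s["joint_positions"],3),s["time"])
k=get_calibration("wrist");im=get_image("wrist");p=np.load("p.npy")
togo(*plan(p,[0,0,.2],np.radians(60)))
np.savez("w0.npz",im=im,**k)
a=np.linspace(0,2*np.pi,24,endpoint=False)
circ=lambda r,z:np.c_[r*np.cos(a),r*np.sin(a),0*a+z]
P=np.vstack([circ(.028,.046),circ(.042,.007),[[0,.086,.033],[-.054,0,0]],np.array([[-70,-63,0],[70,-63,0],[70,133,0],[-70,133,0]])/1e3])
o=im.copy()
for q in proj(k,deckpt(p,P)): cv2.circle(o,tuple(int(round(v)) for v in q),2,(255,0,255),-1)
cv2.imwrite("pics/w0.png",o[:,:,::-1])
for l in ("ring_pointer","ring_top","slide_grip","lock_slide"): print(l,[(np.round(d["rect"],1).tolist(),round(d["p"],2)) for d in spot_in("wrist",l)[:2]])
E
```

```text
[ 0.533 -0.064  0.315] [-0.311  0.082  1.67   0.187  1.155 -1.736] 3.0667
shift mm [-0.1  1.7  0.3] units [-0.0001  0.0021  0.0004] turn deg [-0.31 -0.06 -0.04] units [-0.0017 -0.0003 -0.0002]
ring_pointer [([321.0, 175.0, 86.4, 79.8], 0.94)]
ring_top [([319.5, 174.8, 89.3, 81.7], 0.9)]
slide_grip [([386.2, 137.7, 63.7, 43.5], 0.96), ([357.6, 246.4, 49.4, 46.0], 0.3)]
lock_slide [([388.2, 139.9, 54.5, 38.2], 0.81), ([321.2, 176.1, 81.5, 80.8], 0.58)]
```

View pics/w0.png

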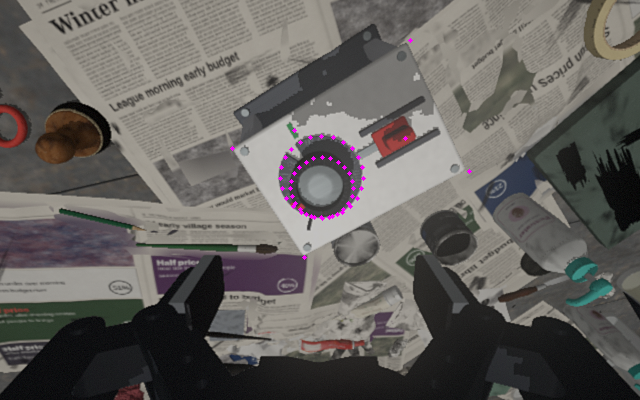

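The overlay fits the ring and deck well. Ring centre is about (321,178), the fin about (390,140), and the green mark about (293,128). I'll zoom in to refine this and find the pointer.

```bash
python3 - <<'E'
from h import *
im=np.load("w0.npz")["im"]
c=im[15:265,225:480]
b=cv2.resize(c,None,fx=2.35,fy=2.35,interpolation=cv2.INTER_CUBIC)
b2=cv2.resize(im[110:240,265:380],None,fx=1.6,fy=1.6)
b=cv2.convertScaleAbs(b,alpha=1.2,beta=10)
cv2.imwrite("pics/w0z.png",b[:,:,::-1])
h=cv2.cvtColor(im,cv2.COLOR_RGB2HSV);m=(((h[...,0]<8)|(h[...,0]>172))&(h[...,1]>130)&(h[...,2]>50)).astype(np.uint8)
g=((h[...,0]>45)&(h[...,0]<85)&(h[...,1]>80)).astype(np.uint8)
for M in (m,g):
    n,l,st,ce=cv2.connectedComponentsWithStats(M)
    for i in range(1,n):
        if 225<ce[i][0]<480 and 15<ce[i][1]<265 and st[i,4]>4: print(st[i],ce[i])
    print()
E
```

```text
[372 122  43  35 528] [390.41856061 140.64015152]
[291 203   4   4   9] [292.33333333 204.33333333]
[298 204   7   7  31] [300.74193548 206.87096774]

[287 124  11  14  58] [292.05172414 130.25862069]
```

View pics/w0z.png

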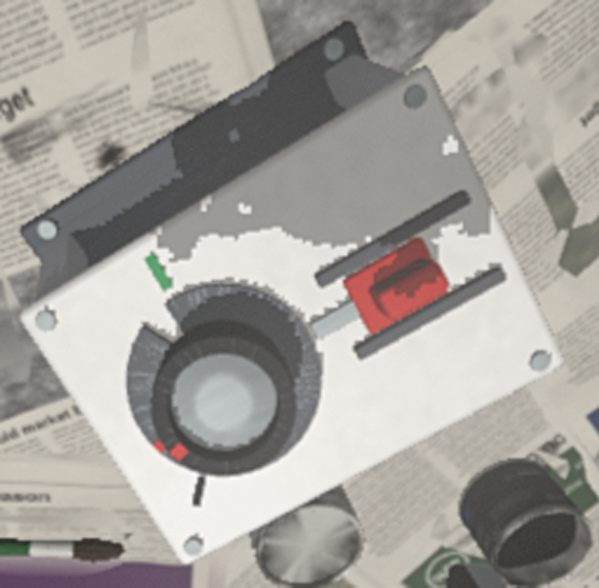

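```bash
python3 - <<'E'
from h import *
kt=get_calibration("top");w=np.load("w0.npz")
Bt=np.array([[582,365],[165,528],[487,72],[58,225],[418,290],[440,388]])/6-.5+[285,160]
C=np.array([[-70,-63,0],[-70,133,0],[70,-63,0],[70,133,0],[0,0,46],[-54,0,0]])/1e3
Bw=np.array([[22,318],[428,68],[188,562],[562,365],[223,402],[158,271]])/2.35-.3+[225,15]
def f(p,a=1,b=1): return np.r_[a*(proj(kt,deckpt(p,C))-Bt).ravel(),b*(proj(w,deckpt(p,C))-Bw).ravel()]
for a,b in ((1,1),(0,1),(1,0)):
    r=least_squares(f,[.59,-.04,.32],loss="soft_l1",args=(a,b));print(np.round(r.x,4),np.round(r.fun,1))
    if a and b: np.save("p.npy",r.x);p=r.x
def back(px,z):
    d=deckR(p[2]);c=np.array([(px[0]-w["cx"])/w["fx"],(px[1]-w["cy"])/w["fy"],1]);R=w["R"];o=-R.T@w["t"];v=R.T@c
    o=d.inv().apply(o-[p[0],p[1],.125]);v=d.inv().apply(v);return o+v*(z-o[2])/v[2]
for n,q,z in (("tip",(292.3,204.3),.007),("top",(300.7,206.9),.046),("cap",Bw[4],.046),("fin",(396,136),.033),("notch",(225+155/2.35,15+318/2.35),.007),("black",(225+198/2.35,15+490/2.35),0)):
    x=back(q,z);print(n,np.round(x*1e3,1),"ang",np.degrees(np.arctan2(x[1],x[0])))
togo(*plan(p,[0,0,.2],np.radians(60)))
E
```

```text
[ 0.5905 -0.0441  0.3322] [ 1.3  0.3  0.5 -0.2  0.3 -0.8 -0.5  0.7  0.7  0.5  0.5 -0.6 -3.2 -1.
  0.7 -3.7 -1.4  3.8  4.1  0.1  0.7  3.1  0.7  0.7]
[ 0.5906 -0.0444  0.3334] [ 0.   0.   0.  -0.   0.  -0.  -0.   0.   0.   0.   0.  -0.  -3.5 -0.8
  0.3 -3.7 -1.6  3.8  3.9 -0.   0.4  3.2  0.4  0.8]
[ 0.5905 -0.043   0.325 ] [ 0.8  0.6 -0.3 -0.4  0.1 -0.6 -0.9  0.4  0.2  0.6 -0.  -0.5 -0.  -0.
  0.  -0.  -0.   0.   0.   0.   0.   0.   0.   0. ]
tip [  9.1 -38.9   7. ] ang -76.80119823217969
top [  5.7 -23.9  46. ] ang -76.58042819067197
cap [-2.7  0.9 46. ] ang 161.48971609578817
fin [-4.9 80.8 33. ] ang 93.44203899711582
notch [-39.  -10.5   7. ] ang -164.86471588284834
black [ 38.5 -36.4   0. ] ang -43.37493060741835
shift mm [ 0.6 -0.7 -0.2] units [ 0.0008 -0.0009 -0.0002] turn deg [-0.36  0.06 -0.22] units [-0.002   0.0003 -0.0012]
```

The pointer is at -77° in the deck frame (ring at about 0.6 rad), so about 103° remains. That fits in one grip. Descending along the axis and gripping gently first.

>>> apply_moves(
  targets=[
    [[0, 0, 0.045], [-0.002, 0, -0.001], 0],
    [[0.0008, -0.0009, 0.045], [0, 0, 0], 0],
    [[0, 0, 0.035], [0, 0, 0], 0],
    [[0, 0, 0.03], [0, 0, 0], 0],
    [[0, 0, 0.03], [0, 0, 0], 0],
    [[0, 0, 0.024], [0, 0, 0], 0],
    [[0, 0, 0], [0, 0, 0], 0],
    [[0, 0, 0], [0, 0, 0], 0],
  ],
)

```text
time: 3.98
position: [0.5803, -0.047, 0.1544]
ee_rot: [0.095, 0.984, 0.063, 0.135]
wrist_force: [-0.4, -1.2, 0.0]
gripper_width: 0.085
grip_force: 0.0
```

>>> apply_moves(
  targets=[
    [[0, 0, 0], [0, 0, 0], 0.6],
    [[0, 0, 0], [0, 0, 0], 0.6],
    [[0, 0, 0], [0, 0, 0], 0.6],
    [[0, 0, 0], [0, 0, 0], 0.6],
    [[0, 0, 0], [0, 0, 0], 0.6],
    [[0, 0, 0], [0, 0, 0], 0.6],
    [[0, 0, 0], [0, 0, 0], 0.6],
    [[0, 0, 0], [0, 0, 0], 0.6],
  ],
  force=20,
)

```text
time: 4.65
position: [0.581, -0.048, 0.1573]
ee_rot: [0.095, 0.984, 0.062, 0.138]
wrist_force: [-2.1, 0.8, 6.6]
gripper_width: 0.0554
grip_force: 21.4
```

```bash
python3 - <<'E'
from h import *
s=read_state();p=np.load("p.npy");T=Ro.from_quat(s["ee_rot"])
print(s["time"],"Ftool",T.inv().apply(s["wrist_force"]),"M",T.inv().apply(s["moment"]),s["gripper_width"],s["grip_force"],np.round(s["joint_positions"],3))
togo(*plan(p,[0,0,.033],np.radians(60)))
E
```

```text
4.65 Ftool [ 0.49070607  1.42018742 -6.79672545] M [-0.06682197  0.09595375 -0.09808836] 0.055427732499216446 21.418253481388092 [-0.256  0.301  1.832  0.239  0.767 -1.786]
shift mm [0.1 0.6 0.9] units [0.0001 0.0008 0.0011] turn deg [ 0.02  0.23 -0.08] units [ 0.0001  0.0013 -0.0004]
```

>>> apply_moves(
  targets=[
    [[0, 0, -0.005], [0, 0, 0], 0.6],
    [[0, 0, 0], [0, 0, 0], 0.7],
    [[0, 0, 0], [0, 0, 0], 0.7],
    [[0, 0, 0], [0, 0, 0], 0.7],
    [[0, 0, 0], [0, 0, 0], 0.7],
    [[0, 0, 0], [0, 0, 0.02], 0.7],
    [[0, 0, 0], [0, 0, 0.03], 0.7],
    [[0, 0, 0], [0, 0, 0.03], 0.7],
    [[0, 0, 0], [0, 0, 0.03], 0.7],
    [[0, 0, 0], [0, 0, 0.03], 0.7],
    [[0, 0, 0], [0, 0, 0], 0.7],
    [[0, 0, 0], [0, 0, 0], 0.7],
  ],
  force=90,
)

```text
time: 5.65
position: [0.5808, -0.0479, 0.1582]
ee_rot: [0.308, 0.939, 0.091, 0.12]
wrist_force: [11.7, 4.1, -17.0]
gripper_width: 0.0533
grip_force: 110.3
```

```bash
cat > chk.py <<'E'
from h import *
s=read_state();p=np.load("p.npy");T=Ro.from_quat(s["ee_rot"])
print(s["time"],"Ftool",T.inv().apply(s["wrist_force"]),"M",T.inv().apply(s["moment"]),s["gripper_width"],s["grip_force"],np.round(s["joint_positions"],3))
togo(*plan(p,[0,0,.033],np.radians(60)))
k=get_calibration("wrist");im=get_image("wrist")
h=cv2.cvtColor(im,cv2.COLOR_RGB2HSV);m=(((h[...,0]<8)|(h[...,0]>172))&(h[...,1]>120)&(h[...,2]>40)).astype(np.uint8)
n,l,st,ce=cv2.connectedComponentsWithStats(m)
def back(w,px,z):
    d=deckR(p[2]);c=np.array([(px[0]-w["cx"])/w["fx"],(px[1]-w["cy"])/w["fy"],1]);R=np.array(w["R"]);o=-R.T@w["t"];v=R.T@c
    o=d.inv().apply(o-[p[0],p[1],.125]);v=d.inv().apply(v);return o+v*(z-o[2])/v[2]
for i in range(1,n):
    if st[i,4]>6:
        for z in (.007,.033,.046):
            x=back(k,ce[i],z)*1e3
            if abs(x[0])<70 and -63<x[1]<133: print(st[i],"z",z,np.round(x,1),"r",round(np.hypot(*x[:2]),1),"ang",round(np.degrees(np.arctan2(x[1],x[0])),1))
cv2.imwrite("pics/chk.png",im[:,:,::-1])
E
python3 chk.py
```

```text
5.65 Ftool [-3.79656113  5.65843042 19.88584446] M [-0.62326587 -0.74717041  0.20762203] 0.05331287139099573 110.28903722763062 [-0.256  0.3    1.83   0.239  0.772 -1.344]
shift mm [0.2 0.4 1.8] units [0.0003 0.0005 0.0023] turn deg [  0.09   0.12 -25.4 ] units [ 0.0005  0.0007 -0.1411]
[ 375   67  100   96 4416] z 0.007 [ 0.9 82.8  7. ] r 82.8 ang 89.3
[ 375   67  100   96 4416] z 0.033 [-6.7 79.3 33. ] r 79.6 ang 94.8
[ 375   67  100   96 4416] z 0.046 [-10.5  77.6  46. ] r 78.3 ang 97.7
[412 113   5   7   9] z 0.007 [-2.8 80.1  7. ] r 80.2 ang 92.0
[412 113   5   7   9] z 0.033 [-9.8 77.1 33. ] r 77.7 ang 97.2
[412 113   5   7   9] z 0.046 [-13.3  75.6  46. ] r 76.8 ang 100.0
[412 112  10  13  17] z 0.007 [-1.3 80.2  7. ] r 80.2 ang 90.9
[412 112  10  13  17] z 0.033 [-8.5 77.2 33. ] r 77.7 ang 96.3
[412 112  10  13  17] z 0.046 [-12.2  75.7  46. ] r 76.7 ang 99.1
[269 322  18  15 158] z 0.007 [  8.7 -54.1   7. ] r 54.8 ang -80.9
[269 322  18  15 158] z 0.033 [ -0.3 -34.4  33. ] r 34.4 ang -90.5
[269 322  18  15 158] z 0.046 [ -4.8 -24.5  46. ] r 24.9 ang -101.0
```

No slip so far: the tool turned 25° and the ring mark moved 24.4°. Continuing.

>>> apply_moves(
  targets=[
    [[0, 0, 0.002], [0, 0, 0.03], 0.7],
    [[0, 0, 0], [0, 0, 0.03], 0.7],
    [[0, 0, 0], [0, 0, 0.03], 0.7],
    [[0, 0, 0], [0, 0, 0.03], 0.7],
    [[0, 0, 0], [0, 0, 0.03], 0.7],
    [[0, 0, 0], [0, 0, 0.03], 0.7],
    [[0, 0, 0], [0, 0, 0.03], 0.7],
    [[0, 0, 0], [0, 0, 0.03], 0.7],
    [[0, 0, 0], [0, 0, 0.03], 0.7],
    [[0, 0, 0], [0, 0, 0.03], 0.7],
    [[0, 0, 0], [0, 0, 0.03], 0.7],
    [[0, 0, 0], [0, 0, 0], 0.7],
  ],
)

```text
time: 6.7
position: [0.5812, -0.0478, 0.1582]
ee_rot: [0.734, 0.662, 0.139, 0.06]
wrist_force: [6.9, 3.0, -5.4]
gripper_width: 0.0531
grip_force: 111.6
```

```bash
python3 chk.py | grep -v "z 0.033"
```

```text
6.7 Ftool [2.82921568 4.74800536 7.39549006] M [-0.4039912   0.30736308  0.10811247] 0.053066620361123626 111.64438605308533 [-0.256  0.3    1.83   0.24   0.77  -0.304]
shift mm [ 0.2 -0.4  1.7] units [ 0.0003 -0.0005  0.0021] turn deg [  0.21   0.12 -84.95] units [ 0.0012  0.0007 -0.4719]
[ 197   50   88   97 4679] z 0.007 [-0.4 82.8  7. ] r 82.8 ang 90.3
[ 197   50   88   97 4679] z 0.046 [ 7.6 79.3 46. ] r 79.6 ang 84.6
[269 322  18  15 157] z 0.007 [-42.  -35.4   7. ] r 54.9 ang -139.9
[269 322  18  15 157] z 0.046 [-23.5  -8.9  46. ] r 25.1 ang -159.2
```

>>> apply_moves(
  targets=[
    [[0, 0, 0], [0, 0, 0.02], 0.7],
    [[0, 0, 0], [0, 0, 0.02], 0.7],
    [[0, 0, 0], [0, 0, 0.02], 0.7],
    [[0, 0, 0], [0, 0, 0.02], 0.7],
    [[0, 0, 0], [0, 0, 0.02], 0.7],
    [[0, 0, 0], [0, 0, 0], 0.7],
    [[0, 0, 0], [0, 0, 0], 0.7],
  ],
)

```text
time: 7.33
position: [0.5813, -0.0478, 0.1583]
ee_rot: [0.828, 0.54, 0.147, 0.037]
wrist_force: [6.6, 2.1, -6.6]
gripper_width: 0.0534
grip_force: 111.6
```

```bash
python3 chk.py | grep -v "z 0.033"
```

```text
7.3333 Ftool [2.99602628 3.49891087 8.40264617] M [-0.35499437  0.47133149  0.1093293 ] 0.0534439389824477 111.59517288208008 [-0.256  0.3    1.83   0.24   0.77   0.006]
shift mm [ 0.1 -0.6  1.7] units [ 0.0001 -0.0007  0.0021] turn deg [ 2.5000e-01  1.0000e-01 -1.0276e+02] units [ 1.400e-03  5.000e-04 -5.709e-01]
[ 140   84  106   93 5031] z 0.007 [-1.7 83.6  7. ] r 83.6 ang 91.2
[ 140   84  106   93 5031] z 0.046 [11.6 76.5 46. ] r 77.4 ang 81.4
[269 322  18  15 151] z 0.007 [-50.7 -20.9   7. ] r 54.8 ang -157.6
[269 322  18  15 151] z 0.046 [-25.   -1.4  46. ] r 25.0 ang -176.7
```

>>> apply_moves(
  targets=[
    [[0, 0, 0], [0, 0, 0.006], 0.7],
    [[0, 0, 0], [0, 0, 0.006], 0.7],
    [[0, 0, 0], [0, 0, 0.006], 0.7],
    [[0, 0, 0], [0, 0, 0], 0.7],
    [[0, 0, 0], [0, 0, 0], 0.7],
  ],
)

```text
time: 7.8
position: [0.5813, -0.0478, 0.1583]
ee_rot: [0.841, 0.519, 0.147, 0.034]
wrist_force: [7.3, 4.4, -6.3]
gripper_width: 0.0533
grip_force: 111.5
```

```bash
python3 chk.py | grep -v "z 0.033"
```

```text
7.8 Ftool [5.58618564 2.98892696 8.50933895] M [-0.3320383   0.64382605 -1.45315603] 0.053331879875038804 111.5412425994873 [-0.255  0.3    1.83   0.238  0.77   0.059]
shift mm [ 0.1 -0.6  1.7] units [ 0.0001 -0.0008  0.0021] turn deg [   0.21    0.14 -105.69] units [ 0.0011  0.0008 -0.5872]
[ 132   91  109   92 5035] z 0.007 [-1.9 83.8  7. ] r 83.8 ang 91.3
[ 132   91  109   92 5035] z 0.046 [12.2 76.  46. ] r 77.0 ang 80.9
[270 322  17  15 151] z 0.007 [-51.6 -18.6   7. ] r 54.9 ang -160.2
[270 322  17  15 151] z 0.046 [-25.   -0.4  46. ] r 25.0 ang -179.2
```

The moment about the tool z jumped to -1.45 N m with the mark at -179°, so the ring is at its stop. Next I'll release, lift and reorient for the fin.

>>> apply_moves(
  targets=[
    [[0, 0, 0], [0, 0, 0], 0],
    [[0, 0, 0], [0, 0, 0], 0],
    [[0, 0, 0], [0, 0, 0], 0],
    [[0, 0, 0], [0, 0, 0], 0],
    [[0, 0, 0], [0, 0, 0], 0],
    [[0, 0, 0], [0, 0, 0], 0],
    [[0, 0, -0.02], [0, 0, 0], 0],
    [[0, 0, -0.04], [0, 0, 0], 0],
    [[0, 0, -0.04], [0, 0, 0], 0],
    [[0, 0, -0.03], [0, 0, 0], 0],
    [[0, 0, 0], [0, 0, -0.036], 0],
    [[0, 0, 0], [0, 0, -0.036], 0],
  ],
)

```text
time: 8.85
position: [0.5511, -0.0586, 0.2599]
ee_rot: [0.777, 0.611, 0.143, 0.051]
wrist_force: [-0.1, 1.2, -1.1]
gripper_width: 0.0852
grip_force: 0.0
```

>>> apply_moves(
  targets=[
    [[0, 0, 0], [0, 0, -0.036], 0],
    [[0, 0, 0], [0, 0, -0.036], 0],
    [[0, 0, 0], [0, 0, -0.036], 0],
    [[0, 0, 0], [0, 0, -0.036], 0],
    [[0, 0, 0], [0, 0, -0.036], 0],
    [[0.03, 0, 0], [0, 0, -0.002], 0],
    [[0.03, 0, 0], [0, 0, 0], 0],
    [[0.03, 0, 0], [0, 0, 0], 0],
    [[0.016, 0, 0], [0, 0, 0], 0],
    [[0, 0, 0], [0, 0, 0], 0],
    [[0, 0, 0], [0, 0, 0], 0],
  ],
)

```text
time: 9.77
position: [0.5228, 0.0227, 0.2575]
ee_rot: [0.575, 0.805, 0.122, 0.087]
wrist_force: [0.2, -0.0, 0.2]
gripper_width: 0.0854
grip_force: 0.0
```

```bash
python3 chk.py; python3 - <<'E'
from h import *
p=np.load("p.npy");togo(*plan(p,[0,.086,.028],0.))
E
```

```text
9.7667 Ftool [-0.10420645  0.23684337 -0.17795517] M [ 0.10738161  0.02262657 -0.02319951] 0.08541169334679408 0.0 [-0.127  0.099  1.806  0.16   0.971 -0.53 ]
shift mm [-85.3   1.3 106. ] units [-0.1066  0.0016  0.1326] turn deg [ 5.000e-02  3.000e-02 -6.011e+01] units [ 3.00e-04  2.00e-04 -3.34e-01]
[ 305  176   31   44 1009] z 0.007 [ 0.3 79.7  7. ] r 79.7 ang 89.8
[ 305  176   31   44 1009] z 0.033 [ 0.1 87.9 33. ] r 87.9 ang 90.0
[ 305  176   31   44 1009] z 0.046 [-0.  92.1 46. ] r 92.1 ang 90.0
[274 282  13   5  62] z 0.007 [-36.2  -0.6   7. ] r 36.2 ang -179.0
[274 282  13   5  62] z 0.033 [-32.8  15.7  33. ] r 36.3 ang 154.4
[274 282  13   5  62] z 0.046 [-31.   23.9  46. ] r 39.2 ang 142.4
[286 309   8   6  44] z 0.007 [-28.9 -29.9   7. ] r 41.5 ang -134.0
[286 309   8   6  44] z 0.033 [-26.1 -10.6  33. ] r 28.2 ang -158.0
[286 309   8   6  44] z 0.046 [-24.8  -0.9  46. ] r 24.8 ang -177.9
shift mm [  1.5   0.8 111. ] units [0.0019 0.0009 0.1388] turn deg [ 0.08  0.03 -0.16] units [ 0.0004  0.0002 -0.0009]
```

View pics/chk.png

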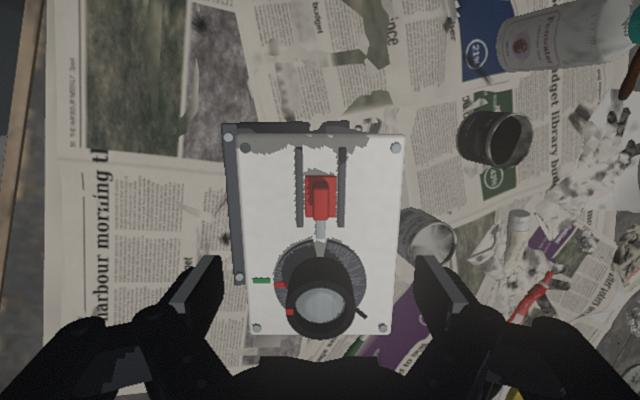

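The pointer at (280,285) stands level with the green mark at (262,280), and the bolt at (320,240) faces the notch. The fin is at (320,195), nearly centred between the jaws. Descending onto the fin.

>>> apply_moves(
  targets=[
    [[0.001, 0.001, 0.03], [0, 0, 0], 0],
    [[0.001, 0, 0.03], [0, 0, 0], 0],
    [[0, 0, 0.03], [0, 0, 0], 0],
    [[0, 0, 0.025], [0, 0, 0], 0],
    [[0, 0, 0.014], [0, 0, 0], 0],
    [[0, 0, 0], [0, 0, 0], 0.5],
    [[0, 0, 0], [0, 0, 0], 0.9],
    [[0, 0, 0], [0, 0, 0], 0.9],
    [[0, 0, 0], [0, 0, 0], 0.9],
    [[0, 0, 0], [0, 0, 0], 0.9],
    [[0, 0, 0], [0, 0, 0], 0.95],
    [[0, 0, 0], [0, 0, 0], 0.95],
  ],
  force=40,
)

```text
time: 10.82
position: [0.5527, 0.0339, 0.1601]
ee_rot: [0.575, 0.804, 0.123, 0.088]
wrist_force: [-0.5, -0.7, 4.2]
gripper_width: 0.0106
grip_force: 44.6
```

>>> apply_moves(
  targets=[
    [[0, 0, 0], [0, 0, 0], 0.95],
    [[0, 0, 0], [0, 0, 0], 0.95],
    [[0, 0, 0], [0, 0, 0], 0.95],
  ],
)

```text
time: 11.07
position: [0.5527, 0.0339, 0.16]
ee_rot: [0.575, 0.804, 0.123, 0.088]
wrist_force: [-2.5, -0.8, 7.0]
gripper_width: 0.0103
grip_force: 45.0
```

```bash
python3 chk.py|grep -v "z 0.0[04]"; python3 - <<'E'
from h import *
p=np.load("p.npy");togo(*plan(p,[0,.086,.036],0.))
E
```

```text
11.0667 Ftool [ 0.0191213  -0.43469017 -7.51222856] M [ 0.23110347 -0.04628287  0.05999363] 0.01032245496075869 44.957109689712524 [-0.094  0.254  1.897  0.186  0.722 -0.546]
shift mm [-86.1  -0.2   3.6] units [-0.1076 -0.0003  0.0045] turn deg [  0.1    0.12 -60.19] units [ 0.0006  0.0007 -0.3344]
[ 294  222   49   80 2380] z 0.033 [-0.3 95.1 33. ] r 95.1 ang 90.2
shift mm [-0.1 -0.5  0.5] units [-0.0001 -0.0006  0.0006] turn deg [ 0.14  0.05 -0.19] units [ 0.0008  0.0003 -0.001 ]
```

>>> apply_moves(
  targets=[
    [[-0.003, 0, 0], [0, 0, 0], 0.95],
    [[-0.003, 0, 0], [0, 0, 0], 0.95],
    [[-0.003, 0, 0], [0, 0, 0], 0.95],
    [[-0.003, 0, 0], [0, 0, 0], 0.95],
    [[-0.003, 0, 0], [0, 0, 0], 0.95],
    [[-0.003, 0, 0], [0, 0, 0], 0.95],
    [[0, 0, 0], [0, 0, 0], 0.95],
    [[0, 0, 0], [0, 0, 0], 0.95],
  ],
)

```text
time: 11.78
position: [0.5569, 0.0216, 0.16]
ee_rot: [0.575, 0.804, 0.123, 0.086]
wrist_force: [-2.3, 5.2, 7.5]
gripper_width: 0.0105
grip_force: 45.1
```

```bash
python3 chk.py|grep -v "z 0.0[04]"
```

```text
11.7833 Ftool [ 5.64472958  1.75265307 -7.29755975] M [ 0.02195758  0.71695411 -0.0087803 ] 0.01045855146484981 45.098435282707214 [-0.122  0.26   1.888  0.199  0.731 -0.581]
shift mm [-73.1  -0.1   3.4] units [-0.0914 -0.0001  0.0043] turn deg [ 1.700e-01 -2.000e-02 -6.024e+01] units [ 9.000e-04 -1.000e-04 -3.347e-01]
[ 294  222   49   80 2388] z 0.033 [-0.4 82.  33. ] r 82.0 ang 90.3
```

>>> apply_moves(
  targets=[
    [[-0.002, 0, 0], [0, 0, 0], 0.95],
    [[-0.002, 0, 0], [0, 0, 0], 0.95],
    [[-0.002, 0, 0], [0, 0, 0], 0.95],
    [[0, 0, 0], [0, 0, 0], 0.95],
    [[0, 0, 0], [0, 0, 0], 0.95],
    [[0, 0, 0], [0, 0, 0], 0.95],
  ],
)

```text
time: 12.33
position: [0.5568, 0.0212, 0.16]
ee_rot: [0.576, 0.804, 0.125, 0.083]
wrist_force: [-5.0, 20.4, 11.0]
gripper_width: 0.0106
grip_force: 45.5
```

```bash
python3 chk.py|grep -v "z 0.0[04]"
```

```text
12.3333 Ftool [21.04217929  5.01587614 -9.71771283] M [-0.72264216  3.14951713 -0.09751316] 0.010591236619300844 45.46799898147583 [-0.127  0.261  1.886  0.21   0.737 -0.592]
shift mm [-72.8   0.2   2.9] units [-0.091   0.0002  0.0037] turn deg [  0.36  -0.42 -60.34] units [ 0.002  -0.0023 -0.3352]
[ 294  222   49   80 2363] z 0.033 [-0.4 81.7 33. ] r 81.7 ang 90.3
```

>>> apply_moves(
  targets=[
    [[0, 0, 0], [0, 0, 0], 0.95],
    [[-0.003, 0, 0], [0, 0, 0], 0.95],
    [[-0.003, 0, 0], [0, 0, 0], 0.95],
    [[-0.002, 0, 0], [0, 0, 0], 0.95],
    [[0, 0, 0], [0, 0, 0], 0.95],
    [[0, 0, 0], [0, 0, 0], 0.95],
  ],
  force=80,
)

```text
time: 12.88
position: [0.5567, 0.0207, 0.1601]
ee_rot: [0.576, 0.803, 0.128, 0.079]
wrist_force: [-8.1, 41.3, 18.6]
gripper_width: 0.0093
grip_force: 83.4
```

```bash
python3 chk.py|grep -v "z 0.0[04]"
```

```text
12.8833 Ftool [ 42.11051164  10.68929487 -15.18548538] M [-1.58834332  6.44372273 -0.19861708] 0.0093223249526567 83.36863160133362 [-0.135  0.263  1.883  0.224  0.747 -0.607]
shift mm [-72.4   0.6   2.4] units [-0.0905  0.0008  0.0029] turn deg [  0.63  -0.98 -60.51] units [ 0.0035 -0.0054 -0.3362]
[ 295  222   49   79 2210] z 0.033 [-0.5 82.  33. ] r 82.0 ang 90.4
```

It stopped hard at 42 N. I'll ease off, release, lift and look.

>>> apply_moves(
  targets=[
    [[0.004, 0, 0], [0, 0, 0], 0.95],
    [[0.003, 0, 0], [0, 0, 0], 0.95],
    [[0, 0, 0], [0, 0, 0], 0],
    [[0, 0, 0], [0, 0, 0], 0],
    [[0, 0, 0], [0, 0, 0], 0],
    [[0, 0, 0], [0, 0, 0], 0],
    [[0, 0, 0], [0, 0, 0], 0],
    [[0, 0, 0], [0, 0, 0], 0],
    [[0, 0, -0.03], [0, 0, 0], 0],
    [[0, 0, -0.04], [0, 0, 0], 0],
    [[0, 0, -0.04], [0, 0, 0], 0],
    [[0, 0, -0.02], [0, 0, 0], 0],
  ],
)

```text
time: 13.93
position: [0.5302, 0.0042, 0.2615]
ee_rot: [0.575, 0.804, 0.123, 0.089]
wrist_force: [0.8, -0.3, 1.2]
gripper_width: 0.0851
grip_force: 0.0
```

>>> apply_moves(
  targets=[
    [[0.017, 0, 0], [0, 0, 0], 0],
    [[0, 0, 0], [0, 0, 0], 0],
    [[0, 0, 0], [0, 0, 0], 0],
  ],
)

```text
time: 14.18
position: [0.5247, 0.0178, 0.2582]
ee_rot: [0.575, 0.804, 0.122, 0.087]
wrist_force: [-0.0, -0.2, -0.4]
gripper_width: 0.0855
grip_force: 0.0
```

```bash
python3 chk.py; python3 - <<'E'
import cv2
i=cv2.imread("pics/chk.png")[110:350,210:430];cv2.imwrite("pics/z2.png",cv2.resize(i,None,fx=2.5,fy=2.5,interpolation=cv2.INTER_CUBIC))
E
```

```text
14.1833 Ftool [-0.17722694 -0.1768184   0.32664339] M [ 0.15986917 -0.02685921  0.00666046] 0.08549954714761725 0.0 [-0.138  0.101  1.801  0.162  0.976 -0.54 ]
shift mm [-80.    1.  106.6] units [-0.1     0.0013  0.1333] turn deg [ 2.000e-02  2.000e-02 -6.018e+01] units [ 1.000e-04  1.000e-04 -3.343e-01]
[305 185  30  44 962] z 0.007 [ 0.3 66.1  7. ] r 66.1 ang 89.7
[305 185  30  44 962] z 0.033 [ 0.1 75.1 33. ] r 75.1 ang 89.9
[305 185  30  44 962] z 0.046 [ 0.1 79.7 46. ] r 79.7 ang 90.0
[274 276  13   6  65] z 0.007 [-36.4  -0.9   7. ] r 36.4 ang -178.6
[274 276  13   6  65] z 0.033 [-32.8  14.9  33. ] r 36.1 ang 155.6
[274 276  13   6  65] z 0.046 [-31.1  22.8  46. ] r 38.5 ang 143.7
[286 302   7   7  44] z 0.007 [-29.  -28.9   7. ] r 40.9 ang -135.1
[286 302   7   7  44] z 0.033 [-26.2 -10.3  33. ] r 28.1 ang -158.6
[286 302   7   7  44] z 0.046 [-24.8  -0.9  46. ] r 24.8 ang -177.8
```

View pics/z2.png

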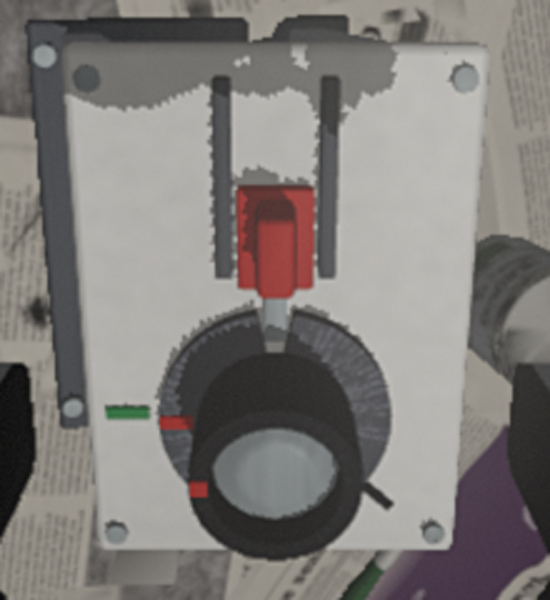

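```bash
cat > m.py <<'E'
from h import *
p=np.load("p.npy")
def back(w,px,z):
    d=deckR(p[2]);c=np.array([(px[0]-w["cx"])/w["fx"],(px[1]-w["cy"])/w["fy"],1]);R=np.array(w["R"]);o=-R.T@w["t"];v=R.T@c
    o=d.inv().apply(o-[p[0],p[1],.125]);v=d.inv().apply(v);return np.round((o+v*(z-o[2])/v[2])*1e3,1)
E
python3 - <<'E'
from m import *
w=np.load("w0.npz");k=get_calibration("wrist")
a=lambda x,y:(225+x/2.35-.3,15+y/2.35-.3); b=lambda x,y:(210+x/2.5-.3,110+y/2.5-.3)
for n,x,y in (("back",425,238),("back",448,293),("front",345,285),("front",370,335),("railback",467,195),("railback",503,272),("railfront",320,280),("railfront",360,353)): print("pre",n,back(w,a(x,y),.008))
for n,x,y in (("back",240,185),("back",312,185),("front",240,289),("front",312,289),("railback",221,77),("railback",330,77),("railfront",224,277),("railfront",328,277),("green",127,412),("boltnotch L",258,310),("R",295,310),("bolt L",263,310),("R",288,310)): print("post",n,back(k,b(x,y),.008 if n!="green" else 0))
E
```

```text
pre back [-11.8 100.4   8. ]
pre back [12.8 98.9  8. ]
pre front [-11.5  63.9   8. ]
pre front [12.1 63.3  8. ]
pre railback [-18.3 122.    8. ]
pre railback [ 16.5 121.8   8. ]
pre railfront [-18.5  56.1   8. ]
pre railfront [16.8 56.2  8. ]
post back [-12.   87.8   8. ]
post back [11.5 87.8  8. ]
post front [-12.5  51.3   8. ]
post front [11.9 51.3  8. ]
post railback [-17.4 122.9   8. ]
post railback [ 16.8 122.8   8. ]
post railfront [-17.8  55.7   8. ]
post railfront [17.3 55.6  8. ]
post green [-55.1  -0.5   0. ]
post boltnotch L [-6.4 43.6  8. ]
post R [ 6.2 43.6  8. ]
post bolt L [-4.7 43.6  8. ]
post R [ 3.8 43.6  8. ]
```

```bash
python3 - <<'E'
from m import *
k=get_calibration("wrist");im=cv2.imread("pics/chk.png")
b=lambda x,y:(210+x/2.5-.3,110+y/2.5-.3)
for y in (205,220,297): print(back(k,b(277,y),.033))
for y in (-1,):
    for hy in (71,73,86):
        print(hy,[np.round((proj(k,deckpt(p,np.array([[x,yy,.033]])/1))[0]-[210,110]+.3)*2.5) for x,yy in ((-.006,(hy+13)/1e3),(.006,(hy+13)/1e3),(-.006,(hy-13)/1e3),(.006,(hy-13)/1e3))])
c=im[170:240,295:345];cv2.imwrite("pics/z3.png",cv2.resize(c,None,fx=8,fy=8,interpolation=cv2.INTER_CUBIC))
for hy in (71,73): print(hy,[np.round((proj(k,deckpt(p,np.array([[0,yy,.033]])))[0]-[295,170]+.5)*8) for yy in ((hy+13)/1e3,(hy-13)/1e3)])
E
```

```text
[-0.  88.3 33. ]
[-0.  83.7 33. ]
[-0.1 58.9 33. ]
71 [array([257., 219.]), array([297., 219.]), array([258., 300.]), array([297., 300.])]
73 [array([257., 213.]), array([297., 212.]), array([258., 294.]), array([297., 293.])]
86 [array([257., 170.]), array([298., 170.]), array([257., 254.]), array([297., 254.])]
71 [array([209., 222.]), array([209., 480.])]
73 [array([209., 202.]), array([209., 461.])]
```

View pics/z3.png

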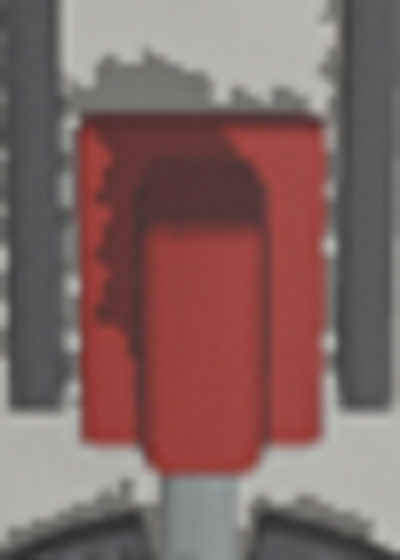

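The fin's top edges are at rows 222 and 474 of the crop. The prediction for fully home is 222 and 480, so the slide is home. The bolt sits centred in the notch, and the gripper is open and clear. Handing in.

```bash
python3 -c "
from rig import *
print(finish_job())"
```

```text
the job is handed in; nothing more can be done
None
```

I turned the ring to its stop, with the pointer at the green mark, then pushed the lock slide home with its bolt in the notch. The gripper is open and clear, and the job was handed in at about 14 s with no verdict returned.

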